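# Work a fallen carton and a vial into a crowded carton tray

## Task

Put the fallen carton and the loose vial back into the tray, upright on its floor in the middle of the row, with two of the standing cartons on either side of the pair. First stand the fallen carton on end (either end) on the bare worktop and let go, so that you can take it again by its narrow sides; nudge the cartons of the row aside along the tray to make room, without tipping them over or lifting them out. Set both down rather than dropping them, and leave the stapler, the radio and the scale where they are.

Things in the scene. Friction and masses are not known exactly. Their poses are not given: they have to be found in the camera images.
- tray: grey open tray fixed to the worktop, no dividers: outside 72 x 230 mm, inside 66 mm wide (its x) and 224 mm long (its y); 3 mm walls whose rim is 28 mm above the worktop, inner floor 4 mm above it. Origin: centre of its underside, on the worktop; x across the tray, away from the robot, y along the tray to the left, z up. The row of cartons stands along y; the tray is yawed by up to 0.35 rad
- row_1_center (a point): centre of a folding carton (35 to 70 g) that stands loose in the tray, far left (+y of the tray) in the row: 60 mm wide (its x, across the tray), 30 mm thick (its y, along the row), 78 mm high (its z). It slides on the tray floor when pushed or held lightly by its upper part, which stands clear of the rim; held too lightly (6 N) it leans back in the fingers instead of sliding, held firmly (20 N) it does not
- row_2_center (a point): centre of a folding carton (35 to 70 g) that stands loose in the tray, second from the left: 50 mm wide (its x, across the tray), 34 mm thick (its y, along the row), 80 mm high (its z). It slides on the tray floor when pushed or held lightly by its upper part, which stands clear of the rim; held too lightly (6 N) it leans back in the fingers instead of sliding, held firmly (20 N) it does not
- row_3_center (a point): centre of a folding carton (35 to 70 g) that stands loose in the tray, third from the left: 56 mm wide (its x, across the tray), 34 mm thick (its y, along the row), 70 mm high (its z). It slides on the tray floor when pushed or held lightly by its upper part, which stands clear of the rim; held too lightly (6 N) it leans back in the fingers instead of sliding, held firmly (20 N) it does not
- row_4_center (a point): centre of a folding carton (35 to 70 g) that stands loose in the tray, far right in the row: 50 mm wide (its x, across the tray), 32 mm thick (its y, along the row), 82 mm high (its z). It slides on the tray floor when pushed or held lightly by its upper part, which stands clear of the rim; held too lightly (6 N) it leans back in the fingers instead of sliding, held firmly (20 N) it does not
- fallen_center (a point): centre of the fallen carton (35 to 70 g), lying outside the tray on one of its long narrow sides: 50 mm along its x (vertical as it lies), 34 mm along its y (horizontal), 80 mm along its z (horizontal, its long axis). The same size as the second carton of the row; its two ends are alike. A fixed drawer cabinet stands on the worktop at the back left (x 0.59 to 0.83 m, y 0.32 to 0.49 m, 0.16 m high, with rolls of tape on top up to 0.23 m): keep the hand clear of it
- vial_center (a point): centre of a closed screw-cap vial (28 to 56 g) standing on the worktop outside the tray: 65 mm high (its z, up); body 33 mm in diameter, cap 36 mm in diameter over the top 16 mm
- stapler: bystander: desk stapler 150 x 34 x 48 mm, long along its x. Origin: centre of its underside
- radio: bystander: hand radio lying flat, 151 x 58 x 31 mm, long along its x. Origin: centre of its underside
- scale: bystander: closed pocket scale lying flat, 126 x 68 x 23 mm, long along its x. Origin: centre of its underside
Mind the look-alikes: they are no part of the job. What is shaped like the part that bears row_1_center but green or orange is not meant.

How it is judged:
By the outcome, as a careful person would: the job done as asked, in the order asked, and still so for the second after the job is handed in, with the robot touching nothing.
It also fails if it takes over 72 s, if anything falls off the work surface, if the arm or the gripper's body presses on something with over 40 N, if the wrist force passes 120 N, or if a joint passes its speed limit or range.

## Robot

A 6-joint arm with a two-finger parallel gripper is mounted at the origin on a cart in front of the work surface, level with it; the furniture and walls round the work are solid. World frame = base frame: x ahead of the robot, y to its left, z up, the work surface at z = 0. Lengths are in m, angles in degrees, forces in N, time in s.
With the tool pointing down it reaches from about 0.25 to 0.725 m from the base axis. Payload 9.7 kg.
Tool frame: the origin (TCP) lies midway between the tips of the shut fingers; the grasp point (between the pads) lies 19 mm behind it; z points along the fingers, y is the line along which they close (so a half turn about z gives the same grasp; the last joint's range is limited). The gripper opens to 85 mm and grips with 20 to 120 N. Pads are 22 mm wide; open, the fingers measure 114 mm over their backs; the gripper's body (76 mm by 85 mm) begins 54 mm behind the grasp point. The pads swing forward as they close: fully open they stand 13 mm farther back than shut.
Start: joints at [-66.406, 4.979, 10.078, 95.1, 0, 90], TCP at [0.22, -0.504, 0.231] pointing down, gripper open.
Joint ranges: [-179.16, 179.16], [-48.56, 103.87], [-65.8, 70.77], [-126.05, 130.52], [-82.76, 87.17], [-180, 180]. Speed limits (degrees/s): [127.2, 127.2, 147.25, 180, 180, 180].

## Interface

Orientations are given as [roll, pitch, yaw] about the fixed x, y, z axes, in that order (R = Rz(yaw) Ry(pitch) Rx(roll)).
In Python, from workcell import bot gives the robot as it stands. The module is installed in compiled form; this text tells all that it offers.
- The arm moves only by the tool send_rows, never from a script. Its argument "moves" is one flat list of numbers, 7 for each row, row after row: the shift along the world's x, y, z normalised to -1 to 1, where 1 is 0.025 m, then the turn, a rotation vector about the world's x, y, z normalised to -1 to 1, where 1 is 0.15 rad, then the closure, from -1 (fully open) to 1 (shut), so that 0 is half open. A call has 1 to 8 rows; each row shifts and turns the commanded pose from where the row before left it; what a row does not reach is not made up. A row lasts 1/8 s, in which the tool goes at most 62.5 mm and 10.7 degrees, less where a joint would pass 70% of its speed; a pose out of reach is approached as far as the arm can. A call with a number of a shift or a turn outside -1 to 1 is refused whole. A call with a gripper value outside its range is refused whole. The fingers move at their own pace and stop on an object; "squeeze" is the grip in N (left out, the last holds). Time passes only in rows, so rows that do not move let the fingers close. It gives the time, the measured TCP pose, the force, the opening and the grip force at its end, in the units of the state.
- bot.get_obs(): the state, without advancing time (a new reading comes with each control period).
- bot.camera(name): name is "scene" or "top" or "wrist"; returns a dict with "color" (480x640x3 uint8, red, green, blue), "camera_matrix" (3x3 intrinsics, pixels), "R" (3x3) and "t" (3): a world point X has camera coordinates R X + t. Camera axes: x right, y down, z forward; pixel columns grow to the right and rows downward; lengths in m; the calibration is good to about 2 mm. The wrist camera is an equidistant fisheye: a pixel r from the principal point sees the ray r / f radians off the axis. A picture is of the moment at which its call begins. There is no depth.
- bot.job_done(): hands the job in; it is judged then, once.
Trained networks look in the newest picture that a camera, given by its name, has taken for a name from the list of things; names that differ only in an ending like _2 or _b are one class to them, and where a whole thing is asked for, a point or a joint stands for the part that bears it (a point fixed in the world has none). Each returns a list of dicts, best first, with "p" (0 to 1); they miss things now and then, are a little off and sometimes report something else, mostly with a low value. They report only what shows in the picture. A call takes as long as a camera call. They do not tell look-alikes from the thing itself.
- bot.boxes_of(camera, query): "extent" ([left, top, right, bottom] in pixels, round what is visible of it).
- bot.trace(camera, query): "region" (480x640 bool, what is visible of it) and "extent" ([left, top, right, bottom] in pixels, round what is visible of it).
- bot.landmark_of(camera, query): "pixel" ([column, row] in pixels: a listed point, or the origin of a listed thing).
The state is a dict: "time": time; "q": joint angles; "qd": joint speeds; "joint_efforts": joint torques, N m; "ee_pos": TCP position; "tcp_rot": TCP orientation; "wrist_force": force on the tool from outside, world axes, zero at the start; "torque": the same for the moment, N m; "opening": finger opening in m; "grasp_force": force on a finger pad.
Only numpy, scipy, OpenCV 4.12 (cv2) and the standard library are available. Lean on these libraries where they do the work, as an engineer would, in place of code of your own. Each camera call takes 0.05 s, during which the arm holds its last target. There are 200 camera calls.

## Working session

There is one attempt and no reset: what is moved stays moved. The work goes in short steps, Python scripts to look and compute and a tool call to move; the robot and the scene stay as the last step left them, time stands still between calls to the robot, and variables do not carry over. Pictures are saved under pics/ and viewed, at most 12 in all, crops included, and the job is handed in when it is done.

Besides the shell and the picture viewer there is one more tool, called as a command line: name --argument value ..., lists and objects as JSON in quotes. send_rows: Moves the arm, as the interface text tells. Its arguments: {"type":"object","properties":{"moves":{"type":"array"},"squeeze":{"type":"number"}},"required":["moves"]}

```bash
mkdir -p pics; cat > h.py <<'E'
import numpy as np, cv2
from workcell import bot
def snap(n,f=None):
    c=bot.camera(n)
    if f: cv2.imwrite('pics/'+f,c['color'][:,:,::-1])
    return c
def ray(c,px):
    K=c['camera_matrix'];d=np.linalg.inv(K)@np.array([px[0],px[1],1.]);R=np.array(c['R']);t=np.array(c['t'])
    return -R.T@t, R.T@d
def at_z(c,px,z):
    o,d=ray(c,px);return o+d*(z-o[2])/d[2]
def proj(c,X):
    p=np.array(c['R'])@np.array(X)+np.array(c['t']);p=np.array(c['camera_matrix'])@p;return p[:2]/p[2]
E
python3 - <<'E'
from h import *
for n in ['scene','top']:
    c=snap(n,n+'0.png'); print(n,(-np.array(c['R']).T@c['t']).round(3))
    for q,z in [('tray',0),('row_1_center',.042),('row_2_center',.042),('row_3_center',.04),('row_4_center',.045),('fallen_center',.025),('vial_center',.032),('stapler',0),('radio',0),('scale',0)]:
        for d in bot.landmark_of(n,q)[:4]: print(q,round(d['p'],2),np.round(d['pixel']),at_z(c,d['pixel'],z)[:2].round(3))
print(bot.get_obs())
E
```

```text
scene [-0.838 -0.838  0.827]
tray 0.95 [344. 240.] [ 0.625 -0.05 ]
row_1_center 0.76 [320. 221.] [0.628 0.035]
row_1_center 0.55 [246. 224.] [0.496 0.222]
row_1_center 0.54 [368. 212.] [ 0.764 -0.061]
row_2_center 0.72 [340. 219.] [ 0.674 -0.008]
row_3_center 0.86 [351. 226.] [ 0.647 -0.06 ]
row_4_center 0.55 [364. 225.] [ 0.662 -0.096]
fallen_center 0.69 [377. 270.] [ 0.465 -0.235]
vial_center 0.48 [266. 238.] [0.469 0.127]
stapler 0.59 [170. 239.] [0.37 0.42]
radio 0.84 [447. 261.] [ 0.651 -0.364]
scale 0.81 [297. 265.] [ 0.424 -0.008]
top [0.28  0.003 1.355]
tray 0.81 [334. 214.] [ 0.647 -0.033]
row_1_center 0.98 [345. 166.] [ 0.769 -0.059]
row_1_center 0.83 [308. 209.] [0.648 0.036]
row_1_center 0.66 [250. 213.] [0.633 0.184]
row_1_center 0.57 [234. 265.] [0.496 0.217]
row_2_center 0.64 [327. 212.] [ 0.643 -0.014]
row_3_center 0.62 [345. 212.] [ 0.645 -0.06 ]
row_4_center 0.74 [363. 206.] [ 0.66  -0.107]
fallen_center 0.81 [410. 275.] [ 0.488 -0.232]
vial_center 0.46 [272. 278.] [0.468 0.12 ]
vial_center 0.26 [308. 211.] [0.647 0.036]
stapler 0.92 [157. 315.] [0.367 0.412]
radio 0.94 [455. 214.] [ 0.659 -0.357]
scale 0.87 [329. 295.] [ 0.431 -0.026]
{'time': 1.1, 'q': array([-6.64055551e+01,  4.98035988e+00,  1.00776185e+01,  9.51002361e+01,
        6.59419544e-04,  8.99999650e+01]), 'qd': array([ 0.02445829, -0.08301488, -0.03067749,  0.0834239 ,  0.06078488,
       -0.05733213]), 'joint_efforts': array([ 1.88125203e-03, -5.20113266e+01,  4.64860511e+01,  1.87569662e-03,
        1.66768086e-04,  4.23761250e-06]), 'ee_pos': array([ 0.22014183, -0.50400974,  0.23126479]), 'tcp_rot': array([-1.79997023e+02, -6.59421364e-04,  2.35944799e+01]), 'wrist_force': array([ 0.30865895,  0.09579978, -0.47159436]), 'torque': array([-0.02069666, -0.0078633 ,  0.03264458]), 'grasp_force': 0.0, 'opening': 0.08532001389788524}
```

View pics/top0.png

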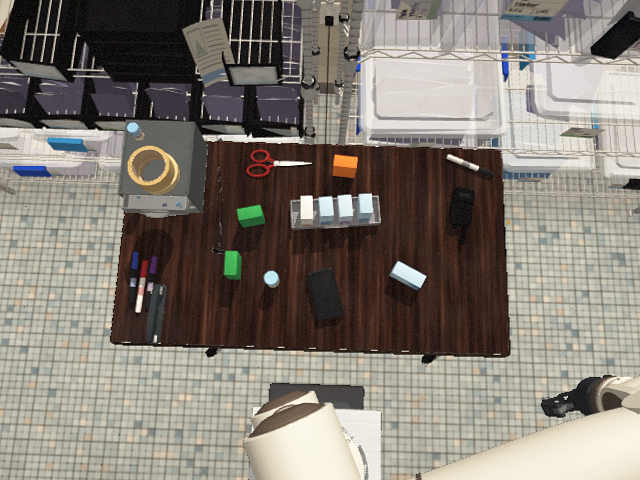

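View pics/scene0.png

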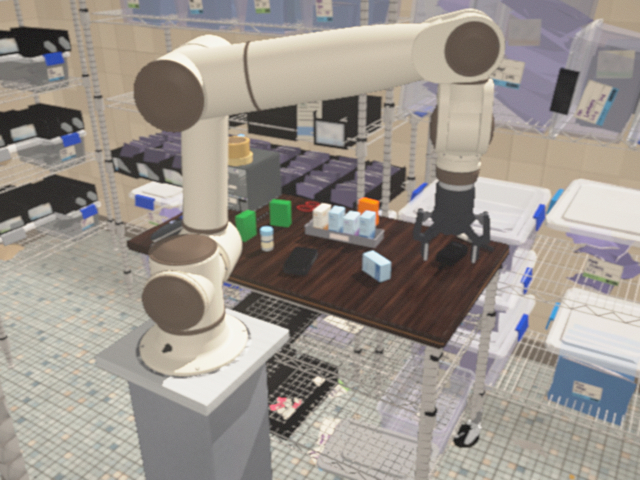

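The top view shows the tray with a white carton at (308,209) and light-blue ones at (327,212), (345,212) and (363,206). The fallen blue carton is at (410,275) and the vial at (272,278).

Could be mistaken for the white row_1: green (250,213), green (234,265), orange (345,166). I choose the white one in the tray at (308,209). The fallen carton is the blue box outside the tray, and the vial is the round blue-capped one. I'll fit the poses next and check them in one crop.

```bash
cat >> h.py <<'E'
from scipy.optimize import minimize
def boxpts(x,y,yaw,sx,sy,z0,z1):
    c,s=np.cos(yaw),np.sin(yaw)
    return [(x+c*a*sx/2-s*b*sy/2,y+s*a*sx/2+c*b*sy/2,z) for a in(-1,1) for b in(-1,1) for z in(z0,z1)]
def cylpts(x,y,yaw,r1,r2,z0,z1,zc=None):
    zc=z0+(z1-z0)*49/65
    return [(x+r*np.cos(a),y+r*np.sin(a),z) for a in np.linspace(0,6.28,24) for r,z in((r1,z0),(r1,zc),(r2,zc),(r2,z1))]
def mask(c,pts,S=4):
    if c.get('fish'): q=np.array([projf(c,p) for p in pts])
    else: q=np.array([proj(c,p) for p in pts])
    m=np.zeros((480*S,640*S),np.uint8)
    h=cv2.convexHull(((q+.5)*S-.5).astype(np.float32))
    cv2.fillConvexPoly(m,np.round(h*16).astype(np.int32),1,shift=4);return cv2.resize(m.astype(np.float32),(640,480),interpolation=cv2.INTER_AREA)
def projf(c,X):
    p=np.array(c['R'])@np.array(X)+np.array(c['t']);K=c['camera_matrix'];n=np.hypot(p[0],p[1])
    th=np.arctan2(n,p[2]);return np.array([K[0,2]+K[0,0]*th*p[0]/n,K[1,2]+K[1,1]*th*p[1]/n])
def fit(views,f,x0,yawfree=True):
    def cost(v):
        s=0
        for c,m in views:
            g=mask(c,f(v[0],v[1],v[2]/10 if yawfree else x0[2]));s+=1-np.minimum(g,m).sum()/np.maximum(g,m).sum()
        return s/len(views)
    v0=np.array([x0[0],x0[1],x0[2]*10])
    r=minimize(cost,v0,method='Nelder-Mead',options=dict(initial_simplex=v0+np.array([[0,0,0],[.008,0,0],[0,.008,0],[0,0,1.]]),xatol=2e-4,fatol=1e-4,maxiter=120))
    return np.array([r.x[0],r.x[1],r.x[2]/10 if yawfree else x0[2]]),r.fun
def near(n,q,px):
    L=[d for d in bot.trace(n,q) if d['p']>.15]
    L.sort(key=lambda d:abs((d['extent'][0]+d['extent'][2])/2-px[0])+abs((d['extent'][1]+d['extent'][3])/2-px[1]))
    return L[0]['region'].astype(np.float32) if L else None
E
python3 - <<'E'
from h import *
ct=snap('top'); V={}
qs=[('tray',(.645,-.033,.05),lambda x,y,w:boxpts(x,y,w,.072,.23,0,.028)),
('row_1_center',(.648,.036,.05),lambda x,y,w:boxpts(x,y,w,.06,.03,.004,.082)),
('row_2_center',(.643,-.014,.05),lambda x,y,w:boxpts(x,y,w,.05,.034,.004,.084)),
('row_3_center',(.645,-.06,.05),lambda x,y,w:boxpts(x,y,w,.056,.034,.004,.074)),
('row_4_center',(.66,-.107,.05),lambda x,y,w:boxpts(x,y,w,.05,.032,.004,.086)),
('fallen_center',(.477,-.233,-.44),lambda x,y,w:boxpts(x,y,w,.034,.08,0,.05)),
('vial_center',(.469,.123,0),lambda x,y,w:cylpts(x,y,w,.0165,.018,0,.065)),
('stapler',(.367,.412,.1),lambda x,y,w:boxpts(x,y,w,.15,.034,0,.048)),
('radio',(.655,-.36,.1),lambda x,y,w:boxpts(x,y,w,.151,.058,0,.031)),
('scale',(.43,-.02,.1),lambda x,y,w:boxpts(x,y,w,.126,.068,0,.023))]
M={}
for n in ['top','scene']:
    c=ct if n=='top' else snap(n)
    for q,x0,f in qs: M[n,q]=(c,near(n,q,proj(c,(x0[0],x0[1],.03))))
for q,x0,f in qs:
    vs=[M[n,q] for n in ['top']+([] if q[:3] in('row','tra') else ['scene']) if M[n,q][1] is not None]
    print(q,len(vs),*[x.round(4) for x in fit(vs,f,x0)],*[ (v[0].round(3),round(v[1],2)) for v in [fit([k],f,x0) for k in vs] if len(vs)>1])
im=ct['color'][150:320,240:470,::-1];cv2.imwrite('pics/crop.png',cv2.resize(im,None,fx=3.4,fy=3.4,interpolation=cv2.INTER_CUBIC))
E
```

```text
tray 1 [ 0.6482 -0.0351  0.0893] 0.5766
row_1_center 1 [0.648 0.036 0.05 ] 1.0
row_2_center 1 [ 0.6442 -0.0102  0.1378] 0.1125
row_3_center 1 [ 0.6525 -0.0593  0.1166] 0.0566
row_4_center 1 [ 0.6569 -0.1098  0.0894] 0.0507
fallen_center 2 [ 0.4858 -0.2242 -0.476 ] 0.0553 (array([ 0.485, -0.224, -0.487]), np.float64(0.04)) (array([ 0.487, -0.224, -0.45 ]), np.float64(0.06))
vial_center 2 [ 0.4638  0.122  -0.0336] 0.1537 (array([0.464, 0.122, 0.048]), np.float64(0.12)) (array([ 0.469,  0.125, -0.054]), np.float64(0.18))
stapler 2 [0.3682 0.4078 0.0668] 0.4138 (array([0.369, 0.407, 0.032]), np.float64(0.27)) (array([0.363, 0.417, 0.338]), np.float64(0.48))
radio 2 [ 0.6677 -0.3694  0.0229] 0.3885 (array([ 0.662, -0.367, -0.259]), np.float64(0.4)) (array([ 0.673, -0.369,  0.054]), np.float64(0.34))
scale 2 [ 0.4342 -0.0151  0.2925] 0.1061 (array([ 0.434, -0.016,  0.267]), np.float64(0.08)) (array([ 0.438, -0.013,  0.339]), np.float64(0.12))
```

View pics/crop.png

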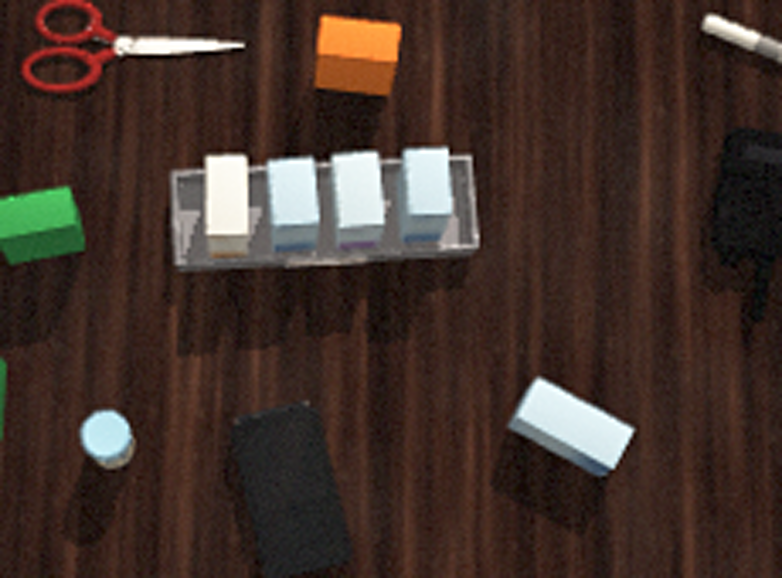

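The crop shows the tray with white, blue, blue, blue cartons, the orange and green look-alikes outside it, and the fallen blue carton at crop (572,425). The rim corners are at crop (172,172), (472,155), (478,247) and (180,270). I'm moving above the fallen carton with the tool tilted.

send_rows --moves '[0.88,1,-0.4,0,0,0.57,-1,0.88,1,-0.4,0,0,0.57,-1,0.88,1,-0.4,0,0,0.57,-1,0.88,1,-0.4,0,0,0.57,-1,0.88,1,-0.4,0,0,0.57,-1,0.88,1,-0.4,0,0,0.57,-1,0.88,1,-0.4,0,0,0.57,-1,0.88,1,-0.4,0,0,0.57,-1]' --squeeze 25

```text
time: 3.2
ee_pos: [0.3968, -0.3031, 0.1511]
tcp_rot: [180.0, 0.0, 62.9]
wrist_force: [-0.4, -0.4, 0.2]
opening: 0.0853
grasp_force: 0.0
```

send_rows --moves '[0.89,0.97,-0.38,-0.52,0.27,0,-1,0.89,0.97,-0.38,-0.52,0.27,0,-1,0.89,0.97,-0.38,-0.52,0.27,0,-1,0.89,0.97,-0.38,-0.52,0.27,0,-1,0.89,0.97,-0.38,-0.52,0.27,0,-1,0,0,0,0,0,0,-1]'

```text
time: 3.95
ee_pos: [0.5084, -0.1803, 0.1015]
tcp_rot: [-179.7, 25.3, 63.1]
wrist_force: [-0.7, -0.5, -0.3]
opening: 0.0849
grasp_force: 0.0
```

```bash
cat >> h.py <<'E'
from scipy.spatial.transform import Rotation as Ro
def wrist(f=None):
    c=snap('wrist',f);c['fish']=1;return c
def st():
    o=bot.get_obs();R=Ro.from_euler('xyz',o['tcp_rot'],degrees=True).as_matrix()
    print('t',round(o['time'],2),'tcp',o['ee_pos'].round(4),'rpy',o['tcp_rot'].round(1),'zax',R[:,2].round(3),'yax',R[:,1].round(3),'q',o['q'].round(0),'op',round(o['opening'],4),'gf',round(o['grasp_force'],1),'F',o['wrist_force'].round(1));return o,R
E
python3 - <<'E'
from h import *
st()
c=wrist('w1.png')
for d in bot.trace('wrist','fallen_center')[:2]: 
    m=d['region'].astype(np.float32); print(d['p'],d['extent'])
    print([v.round(4) if hasattr(v,'round') else v for v in fit([(c,m)],lambda x,y,w:boxpts(x,y,w,.034,.08,0,.05),(.4858,-.2242,-.476))])
ct=snap('top')
print([at_z(ct,(240+u/3.4-.5,150+v/3.4-.5),.028).round(3)[:2] for u,v in((172,172),(472,155),(478,247),(180,270))])
E
```

```text
t 3.95 tcp [ 0.5084 -0.1803  0.1015] rpy [-179.7   25.3   63.1] zax [-0.198 -0.378 -0.904] yax [ 0.891 -0.454 -0.005] q [ -7.  11.  -1.  87. -24. 112.] op 0.0849 gf 0.0 F [-0.7 -0.5 -0.3]
0.79 [290.7, 192.5, 347.5, 327.5]
[array([ 0.4849, -0.2227, -0.4759]), np.float64(0.02)]
0.45 [473.2, 244.8, 625.1, 325.1]
[array([ 0.4858, -0.2242, -0.476 ]), np.float64(1.0)]
[array([0.675, 0.084]), array([ 0.696, -0.148]), array([ 0.623, -0.153]), array([0.597, 0.074])]
```

View pics/w1.png

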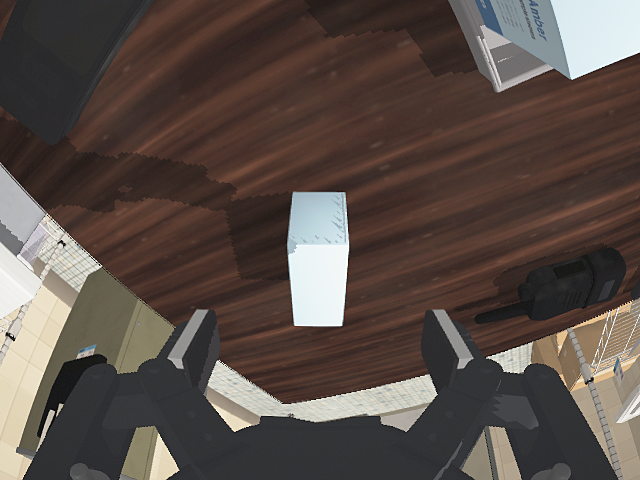

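The wrist view shows the fallen carton centred between the open fingers at (318,258), with the tray at upper right. Descend, grip and lift a little.

send_rows --moves '[-0.22,-0.39,-0.89,0,0,0,-1,-0.22,-0.39,-0.89,0,0,0,-1,-0.22,-0.39,-0.89,0,0,0,-1,-0.22,-0.39,-0.88,0,0,0,-1,0,0,0,0,0,0,-1,0,0,0,0,0,0,1,0,0,0,0,0,0,1,0,0,0,0,0,0,1]'

```text
time: 5.1
ee_pos: [0.486, -0.2217, 0.0159]
tcp_rot: [-180.0, 25.2, 62.8]
wrist_force: [-1.0, 0.6, 4.6]
opening: 0.0339
grasp_force: 24.9
```

send_rows --moves '[0,0,0,0,0,0,1,0,0,0,0,0,0,1]'

```text
time: 5.35
ee_pos: [0.486, -0.2217, 0.0159]
tcp_rot: [-180.0, 25.2, 62.8]
wrist_force: [0.0, 2.1, 6.2]
opening: 0.0337
grasp_force: 25.7
```

send_rows --moves '[0,0,1,0,0,0,1,0,0,1,0,0,0,1,0,0,1,0.78,-0.4,0,1,0,0,0.6,0.78,-0.4,0,1,0,0,0,0.78,-0.4,0,1,0,0,0,0.78,-0.4,0,1,0,0,0,0.78,-0.4,0,1,0,0,0,0.78,-0.4,0,1]'

```text
time: 6.35
ee_pos: [0.4855, -0.2218, 0.1055]
tcp_rot: [-179.9, -20.3, 62.8]
wrist_force: [0.0, 0.5, -0.5]
opening: 0.0334
grasp_force: 25.1
```

send_rows --moves '[0,0,0,0.78,-0.4,0,1,0,0,0,0.78,-0.4,0,1,0,0,0,0.78,-0.4,0,1,0,0,0,0.78,-0.4,0,1,0,0,0,0.78,-0.4,0,1,0,0,0,0.78,-0.4,0,1,0,0,0,0,0,0,1]'

```text
time: 7.22
ee_pos: [0.4846, -0.2219, 0.1017]
tcp_rot: [-178.9, -65.3, 61.9]
wrist_force: [0.2, 0.1, -0.7]
opening: 0.0339
grasp_force: 25.1
```

```bash
python3 - <<'E'
from h import *
st()
snap('scene','s2.png')
im=cv2.imread('pics/s2.png')[150:330,260:500];cv2.imwrite('pics/s2c.png',cv2.resize(im,None,fx=3,fy=3))
E
```

```text
t 7.22 tcp [ 0.4846 -0.2219  0.1017] rpy [-178.9  -65.3   61.9] zax [ 0.411  0.81  -0.417] yax [ 0.89  -0.456 -0.008] q [-51.  28.   2. 105.  56.  44.] op 0.0339 gf 25.1 F [ 0.2  0.1 -0.7]
```

View pics/s2c.png

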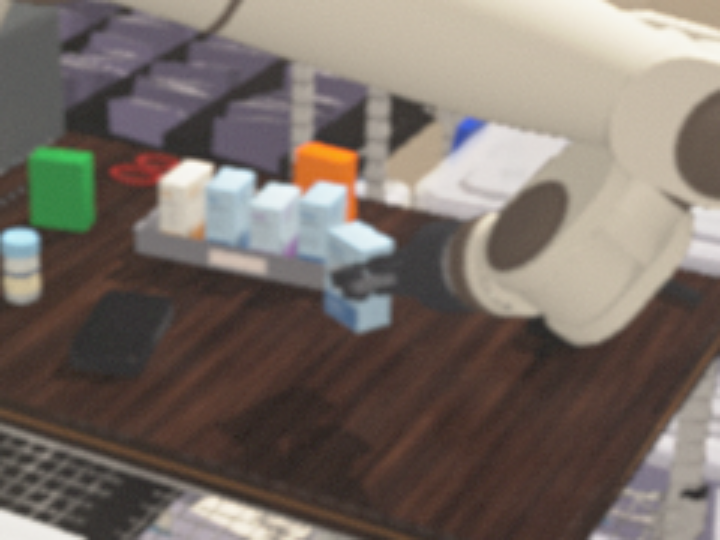

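The crop shows the carton held upright at crop (360,275), with the wrist well clear of the table. Lower it.

send_rows --moves '[0,0,-0.9,0,0,0,1,0,0,-0.9,0,0,0,1,0,0,-0.4,0,0,0,1,0,0,0,0,0,0,1,0,0,-0.06,0,0,0,1,0,0,-0.06,0,0,0,1,0,0,0,0,0,0,1]'

```text
time: 8.15
ee_pos: [0.4854, -0.2219, 0.0472]
tcp_rot: [-179.8, -65.2, 62.8]
wrist_force: [-0.8, -0.0, -1.2]
opening: 0.0338
grasp_force: 25.1
```

send_rows --moves '[0,0,-0.1,0,0,0,1,0,0,-0.06,0,0,0,1,0,0,-0.06,0,0,0,1,0,0,0,0,0,0,1]'

```text
time: 8.65
ee_pos: [0.4853, -0.2217, 0.0414]
tcp_rot: [-179.8, -65.2, 62.7]
wrist_force: [0.2, 0.3, -0.7]
opening: 0.0334
grasp_force: 25.1
```

send_rows --moves '[0,0,-0.05,0,0,0,1,0,0,-0.03,0,0,0,1,0,0,0,0,0,0,1]'

```text
time: 9.02
ee_pos: [0.4855, -0.2218, 0.0403]
tcp_rot: [-179.8, -65.3, 62.7]
wrist_force: [-2.6, 0.8, 5.2]
opening: 0.0335
grasp_force: 25.6
```

send_rows --moves '[0,0,0,0,0,0,0.4,0,0,0,0,0,0,-0.4,0,0,0,0,0,0,-1,0,0,0,0,0,0,-1,-0.2,-0.4,0.2,0,0,0,-1,-0.41,-0.81,0.42,0,0,0,-1,-0.41,-0.81,0.42,0,0,0,-1,-0.41,-0.81,0.42,0,0,0,-1]'

```text
time: 10.02
ee_pos: [0.449, -0.2937, 0.0767]
tcp_rot: [-179.8, -65.2, 62.8]
wrist_force: [0.1, -0.9, -0.5]
opening: 0.0858
grasp_force: 0.0
```

send_rows --moves '[-0.41,-0.81,0.42,0,0,0,-1,-0.41,-0.81,0.8,0,0,0,-1,0,0,1,-0.83,0.43,0,-1,0,0,1,-0.83,0.43,0,-1,0,0,1,-0.83,0.43,0,-1,0,0,1,-0.83,0.43,0,-1,0,0,0.5,-0.83,0.43,0,-1,0,0,0,-0.83,0.43,0,-1]'

```text
time: 11.02
ee_pos: [0.4289, -0.334, 0.2215]
tcp_rot: [-179.9, -16.7, 62.7]
wrist_force: [0.1, -0.4, -0.9]
opening: 0.0855
grasp_force: 0.0
```

```bash
python3 - <<'E'
from h import *
st()
V=[]
for n in ['top','scene']:
    c=snap(n,n+'3.png');m=near(n,'fallen_center',proj(c,(.48,-.21,.04)));V.append((c,m))
    print(fit([V[-1]],lambda x,y,w:boxpts(x,y,w,.034,.05,0,.08),(.48,-.22,-.476)))
print(fit(V,lambda x,y,w:boxpts(x,y,w,.034,.05,0,.08),(.48,-.22,-.476)))
im=cv2.imread('pics/scene3.png')[150:330,260:500];cv2.imwrite('pics/s3c.png',cv2.resize(im,None,fx=3,fy=3))
E
```

```text
t 11.03 tcp [ 0.4289 -0.334   0.2215] rpy [-179.9  -16.7   62.7] zax [ 0.13   0.256 -0.958] yax [ 0.889 -0.458 -0.002] q [-46.   9.  12.  99.  16.  70.] op 0.0855 gf 0.0 F [ 0.1 -0.4 -0.9]
(array([ 0.48054225, -0.23298035, -0.48210524]), np.float64(0.14701741933822632))
(array([ 0.48352331, -0.23135246, -0.50792975]), np.float64(0.055834829807281494))
(array([ 0.48153825, -0.23245994, -0.55219765]), np.float64(0.10205277800559998))
```

View pics/s3c.png

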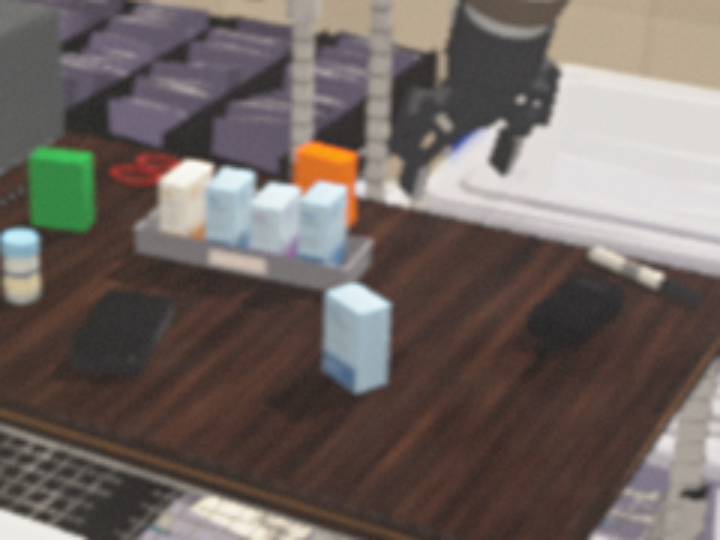

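The carton stands upright alone at crop (355,338). Next I'll measure the row from above with the wrist camera.

send_rows --moves '[0.73,1,0,-0.86,0.445,0,-1,0.73,1,0,-0.86,0.445,0,-1,0.73,1,0,0,0,0.96,-1,0.73,1,0,0,0,0.96,-1,0.73,1,0,0,0,0.96,-1,0.73,1,0,0,0,0.96,-1,0.73,1,0,0,0,0,-1,0.73,1,0,0,0,0,-1]'

```text
time: 12.22
ee_pos: [0.5751, -0.1332, 0.2173]
tcp_rot: [-179.5, -0.6, 95.6]
wrist_force: [0.6, 0.1, 0.3]
opening: 0.0854
grasp_force: 0.0
```

send_rows --moves '[0.73,1,0,0,0,0,-1,0.73,1,0,0,0,0,-1,0.73,1,0,0,0,0,-1,0.73,1,0,0,0,0,-1,0,0,0,0,0,0,-1]'

```text
time: 12.85
ee_pos: [0.6484, -0.0327, 0.2165]
tcp_rot: [-179.4, -0.5, 95.7]
wrist_force: [0.4, -0.5, -0.5]
opening: 0.085
grasp_force: 0.0
```

```bash
cat > rowfit.py <<'E'
from h import *
D={1:(.06,.03,.082),2:(.05,.034,.084),3:(.056,.034,.074),4:(.05,.032,.086)}
def rowfit(f,g,cam='wrist'):
    c=wrist(f) if cam=='wrist' else snap(cam,f)
    P=projf if cam=='wrist' else proj
    for i,(x,y) in g.items():
        a,b,h=D[i]
        L=[(d['p'],d['region'].astype(np.float32)) for d in bot.trace(cam,f'row_{i}_center') if d['p']>.1]
        m0=mask(c,boxpts(x,y,.1,a,b,.004,h)); 
        L=[(np.minimum(m,m0).sum()/np.maximum(m,m0).sum(),p,m) for p,m in L]
        if not L: print(i,'none');continue
        q,p,m=max(L,key=lambda k:k[0])
        r,e=fit([(c,m)],lambda x,y,w:boxpts(x,y,w,a,b,.004,h),(x,y,.1)); print(i,r.round(4),'res',round(e,3),'p',round(p,2))
    return c
E
python3 - <<'E'
from rowfit import *
st()
c=rowfit('w4.png',{1:(.638,.04),2:(.644,-.010),3:(.652,-.059),4:(.657,-.110)})
for w in (.08,.1,.12):print([projf(c,p).round(0) for p in boxpts(.648,-.036,w,.072,.23,0,.028)[1::2]])
E
```

```text
t 12.85 tcp [ 0.6484 -0.0327  0.2165] rpy [-179.4   -0.5   95.7] zax [-0.011  0.008 -1.   ] yax [ 0.995  0.1   -0.01 ] q [-3. 20. 26. 97.  0. 81.] op 0.085 gf 0.0 F [ 0.4 -0.5 -0.5]
1 [0.6422 0.0405 0.0527] res 0.071 p 0.68
2 [ 0.6455 -0.0091  0.1212] res 0.029 p 0.78
3 [ 0.6523 -0.0581  0.1209] res 0.095 p 0.93
4 [ 0.6561 -0.1078  0.0927] res 0.18 p 0.76
[array([284., 325.]), array([284.,  89.]), array([354., 327.]), array([366.,  91.])]
[array([287., 326.]), array([281.,  90.]), array([357., 326.]), array([363.,  90.])]
[array([289., 326.]), array([279.,  91.]), array([359., 325.]), array([361.,  89.])]
```

View pics/w4.png

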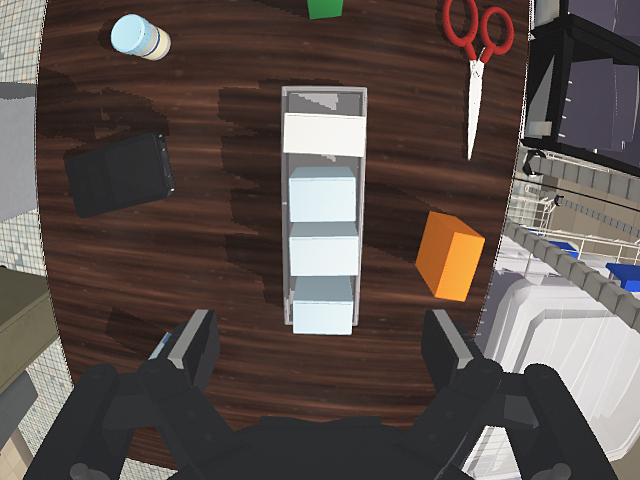

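The wrist view shows the row well: rim corners at (281,88), (367,88), (285,325) and (357,325), so the tray is at about (.649,-.036) with a yaw of 0.10 rad. The row from +y is white (325,133), then blue (322,195), (323,250) and (322,312). I'll slide carton 1 to the left wall by about 19 mm.

send_rows --moves '[-0.1,0.97,-0.8,0,0,0,-1,-0.1,0.97,-0.8,0,0,0,-1,-0.1,0.97,-0.8,0,0,0,-1,0,0,-1,0,0,0,-1,0,0,-1,0,0,0,-1,0,0,-1,0,0,0,-1,0,0,-1,0,0,0,-1,0,0,-0.6,0,0,0,-1]' --squeeze 22

```text
time: 14.1
ee_pos: [0.6399, 0.039, 0.043]
tcp_rot: [-179.6, -0.4, 95.6]
wrist_force: [-0.8, -0.6, -0.5]
opening: 0.0852
grasp_force: 0.0
```

send_rows --moves '[0,0,0,0,0,0,-0.2,0,0,0,0,0,0,1,0,0,0,0,0,0,1,0,0,0,0,0,0,1]'

```text
time: 14.6
ee_pos: [0.6411, 0.0398, 0.0449]
tcp_rot: [-179.7, -0.4, 95.7]
wrist_force: [-0.8, -0.2, 2.5]
opening: 0.0605
grasp_force: 24.8
```

send_rows --moves '[-0.025,0.25,0,0,0,0,1,-0.025,0.25,0,0,0,0,1,-0.025,0.25,0,0,0,0,1,0,0,0,0,0,0,1]'

```text
time: 15.1
ee_pos: [0.6392, 0.0592, 0.0451]
tcp_rot: [-179.8, -0.4, 95.7]
wrist_force: [0.4, -1.1, 6.1]
opening: 0.0598
grasp_force: 24.7
```

send_rows --moves '[0,0,0,0,0,0,0,0,0,0,0,0,0,-1,0,0,0,0,0,0,-1,0.095,-0.91,0,0,0,0,-1,0.095,-0.91,0,0,0,0,-1,0.095,-0.91,0,0,0,0,-1,0,0,0,0,0,0,-0.2,0,0,0,0,0,0,1]'

```text
time: 16.1
ee_pos: [0.6459, -0.0103, 0.0439]
tcp_rot: [-179.7, -0.4, 95.6]
wrist_force: [-0.3, 0.1, 0.6]
opening: 0.0518
grasp_force: 0.0
```

send_rows --moves '[0,0,0,0,0,0,1,0,0,0,0,0,0,1,0,0,0,0,0,0,1]'

```text
time: 16.48
ee_pos: [0.6459, -0.0094, 0.0441]
tcp_rot: [-179.7, -0.4, 95.7]
wrist_force: [0.7, 0.4, 1.0]
opening: 0.0501
grasp_force: 23.3
```

```bash
python3 - <<'E'
from rowfit import *
st()
rowfit('top5.png',{1:(.639,.059),2:(.646,-.009),3:(.652,-.059),4:(.656,-.108)},'top')
E
```

```text
t 16.48 tcp [ 0.6459 -0.0094  0.0441] rpy [-179.7   -0.4   95.7] zax [-0.006  0.006 -1.   ] yax [ 0.995  0.1   -0.006] q [-1. 19.  6. 77.  0. 83.] op 0.0501 gf 23.3 F [0.7 0.4 1. ]
1 [0.639 0.059 0.1  ] res 1.0 p 0.92
2 none
3 none
4 [ 0.657  -0.111   0.0088] res 0.216 p 0.85
```

send_rows --moves '[-0.028,0.28,0,0,0,0,1,-0.028,0.28,0,0,0,0,1,-0.028,0.28,0,0,0,0,1,-0.028,0.28,0,0,0,0,1,-0.028,0.28,0,0,0,0,1,0,0,0,0,0,0,1]'

```text
time: 17.48
ee_pos: [0.6423, 0.0262, 0.0441]
tcp_rot: [-179.7, -0.4, 95.7]
wrist_force: [-0.9, 0.9, 2.5]
opening: 0.0498
grasp_force: 23.6
```

send_rows --moves '[0,0,0,0,0,0,0,0,0,0,0,0,0,-1,0,0,0,0,0,0,-1,0.09,-0.9,0,0,0,0,-1,0.09,-0.9,0,0,0,0,-1,0.09,-0.9,0,0,0,0,-1,0.09,-0.9,0,0,0,0,-1,0.09,-0.9,0,0,0,0,-1]'

```text
time: 18.48
ee_pos: [0.6537, -0.0892, 0.044]
tcp_rot: [-179.7, -0.4, 95.6]
wrist_force: [-0.1, -0.4, 0.0]
opening: 0.0852
grasp_force: 0.0
```

send_rows --moves '[0.09,-0.87,0,0,0,0,-1,0,0,0,0,0,0,-0.2,0,0,0,0,0,0,1,0,0,0,0,0,0,1,0,0,0,0,0,0,1,0,0,0,0,0,0,1]'

```text
time: 19.23
ee_pos: [0.6559, -0.1085, 0.0441]
tcp_rot: [-179.7, -0.4, 95.7]
wrist_force: [-0.8, -0.2, 0.2]
opening: 0.05
grasp_force: 23.1
```

send_rows --moves '[0.03,-0.29,0,0,0,0,1,0.03,-0.29,0,0,0,0,1,0.03,-0.29,0,0,0,0,1,0,0,0,0,0,0,1]'

```text
time: 19.73
ee_pos: [0.6583, -0.1314, 0.0442]
tcp_rot: [-179.7, -0.4, 95.6]
wrist_force: [0.2, 0.4, 2.5]
opening: 0.0501
grasp_force: 23.1
```

send_rows --moves '[0,0,0,0,0,0,0,0,0,0,0,0,0,-1,0,0,0,0,0,0,-1,-0.095,0.97,-0.07,0,0,0,-1,-0.095,0.97,-0.07,0,0,0,-1,-0.095,0.97,-0.07,0,0,0,-1,0,0,0,0,0,0,-0.2,0,0,0,0,0,0,1]'

```text
time: 20.72
ee_pos: [0.6511, -0.0575, 0.0391]
tcp_rot: [-179.7, -0.4, 95.7]
wrist_force: [0.7, -0.2, -0.2]
opening: 0.0556
grasp_force: 24.1
```

send_rows --moves '[0,0,0,0,0,0,1,0,0,0,0,0,0,1,0,0,0,0,0,0,1]'

```text
time: 21.1
ee_pos: [0.6512, -0.0584, 0.039]
tcp_rot: [-179.7, -0.4, 95.6]
wrist_force: [-0.2, 1.3, 3.6]
opening: 0.0558
grasp_force: 24.3
```

send_rows --moves '[0.03,-0.3,0,0,0,0,1,0.03,-0.3,0,0,0,0,1,0.03,-0.3,0,0,0,0,1,0.03,-0.3,0,0,0,0,1,0.03,-0.3,0,0,0,0,1,0,0,0,0,0,0,1]'

```text
time: 21.85
ee_pos: [0.6551, -0.0961, 0.039]
tcp_rot: [-179.7, -0.4, 95.6]
wrist_force: [1.5, 2.5, 4.3]
opening: 0.0559
grasp_force: 24.8
```

send_rows --moves '[0,0,0,0,0,0,0,0,0,0,0,0,0,-1,0,0,0,0,0,0,-1,0,0,0.7,0,0,0,-1,0,0,1,0,0,0,-1,0,0,1,0,0,0,-1,-0.1,0.6,1,0,0,0,-1,-0.1,0.6,1,0,0,0,-1]'

```text
time: 22.85
ee_pos: [0.6497, -0.0653, 0.1584]
tcp_rot: [-179.7, -0.4, 95.7]
wrist_force: [-0.2, 0.1, 0.1]
opening: 0.0857
grasp_force: 0.0
```

send_rows --moves '[0,0.4,1,0,0,0,-1,0,0,0,0,0,0,-1]'

```text
time: 23.1
ee_pos: [0.6507, -0.055, 0.1847]
tcp_rot: [-179.9, -0.3, 95.7]
wrist_force: [0.7, 0.2, -0.3]
opening: 0.0857
grasp_force: 0.0
```

```bash
python3 - <<'E'
from rowfit import *
st()
c=rowfit('w6.png',{1:(.639,.059),2:(.6423,.026),3:(.655,-.096),4:(.658,-.131)})
m=near('wrist','vial_center',projf(c,(.464,.122,.03)))
print(fit([(c,m)],lambda x,y,w:cylpts(x,y,w,.0165,.018,0,.065),(.464,.122,0),False))
m=near('wrist','fallen_center',projf(c,(.483,-.231,.04)))
if m is not None: print(fit([(c,m)],lambda x,y,w:boxpts(x,y,w,.034,.05,0,.08),(.483,-.231,-.49)))
E
```

```text
t 23.1 tcp [ 0.6507 -0.055   0.1847] rpy [-179.9   -0.3   95.7] zax [-0.002  0.006 -1.   ] yax [ 0.995  0.1   -0.001] q [-5. 19. 21. 92.  0. 79.] op 0.0857 gf 0.0 F [ 0.7  0.2 -0.3]
1 [0.6381 0.0598 0.0929] res 0.124 p 0.7
2 [0.6415 0.027  0.1018] res 0.021 p 0.68
3 [ 0.6543 -0.096   0.1002] res 0.028 p 0.63
4 [ 0.6575 -0.13    0.0847] res 0.427 p 0.62
(array([0.46181207, 0.12338231, 0.        ]), np.float64(0.04838770627975464))
(array([ 0.47473191, -0.22871511, -0.575758  ]), np.float64(0.720828652381897))
```

View pics/w6.png

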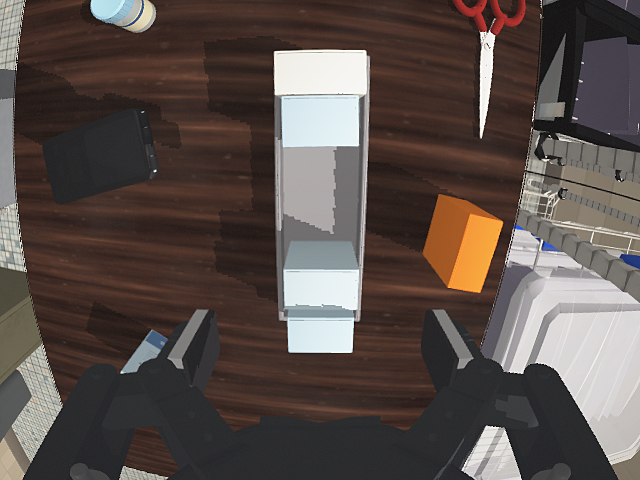

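The gap in the row is clear, with cartons at (321,73), (320,120), (321,278) and (321,330) upright and aligned, about 89 mm free. The vial is at (125,15), measured as (.462,.123). Next is the stood-up carton.

send_rows --moves '[-0.84,-0.88,0.05,0,0,0.82,-1,-0.84,-0.88,0.05,0,0,0.82,-1,-0.84,-0.88,0.05,0,0,0.82,-1,-0.84,-0.88,0.05,0,0,0.82,-1,-0.84,-0.88,0.05,0,0,0.82,-1,-0.84,-0.88,0.05,0,0,0.82,-1,-0.84,-0.88,0.05,0,0,0.82,-1,-0.84,-0.88,0.05,0,0,0.82,-1]'

```text
time: 24.45
ee_pos: [0.4808, -0.2323, 0.191]
tcp_rot: [-179.7, -0.4, 152.3]
wrist_force: [0.4, -0.8, 0.1]
opening: 0.0851
grasp_force: 0.0
```

send_rows --moves '[0,0,0,0,0,0,-1]'

```text
time: 24.58
ee_pos: [0.4806, -0.2327, 0.1913]
tcp_rot: [-179.7, -0.4, 151.9]
wrist_force: [0.5, 0.1, 0.1]
opening: 0.0855
grasp_force: 0.0
```

```bash
python3 - <<'E'
from rowfit import *
st()
c=wrist('w7.png')
for q in('fallen_center','row_2_center'):
  m=near('wrist',q,projf(c,(.483,-.231,.04)))
  if m is not None: print(fit([(c,m)],lambda x,y,w:boxpts(x,y,w,.034,.05,0,.08),(.483,-.231,-.49)))
E
```

```text
t 24.57 tcp [ 0.4806 -0.2327  0.1913] rpy [-179.7   -0.4  151.9] zax [-0.009 -0.002 -1.   ] yax [ 0.47   0.882 -0.006] q [-26.   3.   3.  91.  -0.   2.] op 0.0855 gf 0.0 F [0.5 0.1 0.1]
(array([ 0.48043013, -0.23048668, -0.45248979]), np.float64(0.025805294513702393))
(array([ 0.483, -0.231, -0.49 ]), np.float64(1.0))
```

send_rows --moves '[0,0.08,-0.99,0,0,0.15,-1,0,0,-0.99,0,0,0,-1,0,0,-0.99,0,0,0,-1,0,0,-0.99,0,0,0,-1,0,0,-0.99,0,0,0,-1,0,0,-0.99,0,0,0,-1,0,0,0,0,0,0,-0.2,0,0,0,0,0,0,1]' --squeeze 25

```text
time: 25.72
ee_pos: [0.4824, -0.2293, 0.0436]
tcp_rot: [-179.7, -0.3, 153.4]
wrist_force: [-0.9, -0.8, 0.7]
opening: 0.0519
grasp_force: 0.5
```

send_rows --moves '[0,0,0,0,0,0,1,0,0,0,0,0,0,1,0,0,0,0,0,0,1]'

```text
time: 26.1
ee_pos: [0.4824, -0.2297, 0.0438]
tcp_rot: [-179.7, -0.3, 153.3]
wrist_force: [0.5, -0.5, 5.2]
opening: 0.0497
grasp_force: 30.9
```

send_rows --moves '[0,0,0.8,0,0,0,1,0,0,1,0,0,0,1,0,0,1,0,0,0,1,0.84,0.86,0.9,0,0,-0.84,1,0.84,0.86,0.9,0,0,-0.84,1,0.84,0.86,0,0,0,-0.84,1,0.84,0.86,0,0,0,-0.84,1,0.84,0.86,0,0,0,-0.84,1]'

```text
time: 27.1
ee_pos: [0.5873, -0.1214, 0.1576]
tcp_rot: [-179.6, -0.4, 117.0]
wrist_force: [-0.7, -0.3, -2.1]
opening: 0.0496
grasp_force: 30.1
```

send_rows --moves '[0.84,0.86,0,0,0,-0.84,1,0.84,0.86,0,0,0,-0.84,1,0.84,0.86,0,0,0,-0.84,1,0,0,0,0,0,0,1,0,0,0,0,0,0,1]'

```text
time: 27.72
ee_pos: [0.6493, -0.0579, 0.1575]
tcp_rot: [-179.6, -0.4, 95.7]
wrist_force: [-0.3, -0.0, -0.1]
opening: 0.0497
grasp_force: 30.1
```

```bash
python3 - <<'E'
from rowfit import *
o,R=st()
c=wrist('w8.png'); z=o['ee_pos'][2]-.0438
L=bot.trace('wrist','fallen_center')
for d in L[:6]:
    m=d['region'].astype(np.float32)
    r=fit([(c,m)],lambda x,y,w:boxpts(x,y,w,.05,.034,z,z+.08),(o['ee_pos'][0],o['ee_pos'][1],.1)); print(round(d['p'],2),np.round(d['extent']),r)
E
```

```text
t 27.73 tcp [ 0.6493 -0.0579  0.1575] rpy [-179.6   -0.4   95.7] zax [-0.007  0.006 -1.   ] yax [ 0.995  0.099 -0.007] q [-5. 19. 18. 90.  0. 79.] op 0.0497 gf 30.1 F [-0.3 -0.  -0.1]
0.65 [249. 242. 394. 399.] (array([ 0.64883934, -0.05822527,  0.11920618]), np.float64(0.016773641109466553))
```

View pics/w8.png

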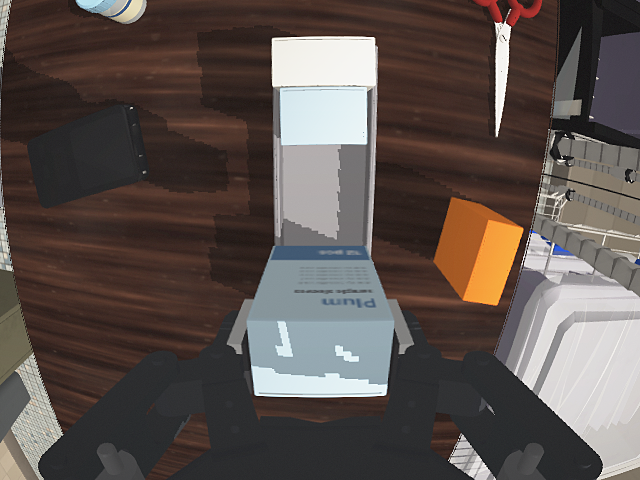

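The wrist view shows the carton held upright at (320,320) above the gap, aligned with the tray. I'll shift it about 3 mm and lower it.

send_rows --moves '[0.07,0.12,-0.6,0,0,0,1,0,0,-1,0,0,0,1,0,0,-1,0,0,0,1,0,0,-1,0,0,0,1,0,0,-0.4,0,0,0,1,0,0,-0.16,0,0,0,1,0,0,-0.06,0,0,0,1,0,0,0,0,0,0,1]'

```text
time: 28.82
ee_pos: [0.6519, -0.0546, 0.0531]
tcp_rot: [-179.7, -0.4, 95.6]
wrist_force: [-0.5, 0.2, -0.8]
opening: 0.0498
grasp_force: 30.1
```

send_rows --moves '[0,0,-0.12,0,0,0,1,0,0,-0.06,0,0,0,1,0,0,0,0,0,0,1]'

```text
time: 29.2
ee_pos: [0.6516, -0.0545, 0.0479]
tcp_rot: [-179.7, -0.4, 95.6]
wrist_force: [-0.1, -0.1, -0.2]
opening: 0.05
grasp_force: 30.2
```

send_rows --moves '[0,0,-0.04,0,0,0,1,0,0,-0.03,0,0,0,1,0,0,0,0,0,0,1]'

```text
time: 29.58
ee_pos: [0.6516, -0.0545, 0.0478]
tcp_rot: [-179.7, -0.4, 95.6]
wrist_force: [-5.7, 0.7, 10.3]
opening: 0.0495
grasp_force: 31.4
```

send_rows --moves '[0,0,0,0,0,0,0,0,0,0,0,0,0,-1,0,0,0,0,0,0,-1,0,0,0.7,0,0,0,-1,0,0,1,0,0,0,-1,0,0,1,0,0,0,-1,0,0,1,0,0,0,-1,-0.95,0.89,0.6,0,0,0,-1]'

```text
time: 30.58
ee_pos: [0.6287, -0.033, 0.1556]
tcp_rot: [-179.8, -0.4, 95.5]
wrist_force: [-0.4, 0.6, 0.3]
opening: 0.0855
grasp_force: 0.0
```

send_rows --moves '[-0.95,0.89,0,0,0,0,-1,-0.95,0.89,0,0,0,0,-1,-0.95,0.89,0,0,0,0,-1,-0.95,0.89,0,0,0,0,-1,-0.95,0.89,0,0,0,0,-1,-0.95,0.89,0,0,0,0,-1,-0.95,0.89,0,0,0,0,-1,0,0,0,0,0,0,-1]'

```text
time: 31.58
ee_pos: [0.4607, 0.1246, 0.1551]
tcp_rot: [-179.8, -0.4, 95.7]
wrist_force: [0.6, 0.2, -0.3]
opening: 0.0853
grasp_force: 0.0
```

```bash
python3 - <<'E'
from rowfit import *
o,R=st()
c=wrist('w9.png')
for d in bot.trace('wrist','vial_center')[:3]:
    m=d['region'].astype(np.float32)
    print(round(d['p'],2),np.round(d['extent']),fit([(c,m)],lambda x,y,w:cylpts(x,y,w,.0165,.018,0,.065),(.462,.123,0),False))
for d in bot.trace('wrist','fallen_center')[:3]:
    m=d['region'].astype(np.float32)
    print(round(d['p'],2),np.round(d['extent']),fit([(c,m)],lambda x,y,w:boxpts(x,y,w,.05,.034,.004,.084),(.6516,-.0545,.1)))
E
```

```text
t 31.57 tcp [0.4607 0.1246 0.1551] rpy [-179.8   -0.4   95.7] zax [-0.005  0.007 -1.   ] yax [ 0.995  0.1   -0.004] q [15. -6. -9. 87.  0. 99.] op 0.0853 gf 0.0 F [ 0.6  0.2 -0.3]
0.7 [297. 204. 349. 276.] (array([0.46266818, 0.12330021, 0.        ]), np.float64(0.06814980506896973))
0.56 [469. 427. 513. 464.] (array([ 0.69331214, -0.12690415,  0.68748011]), np.float64(0.5345288515090942))
```

View pics/w9.png

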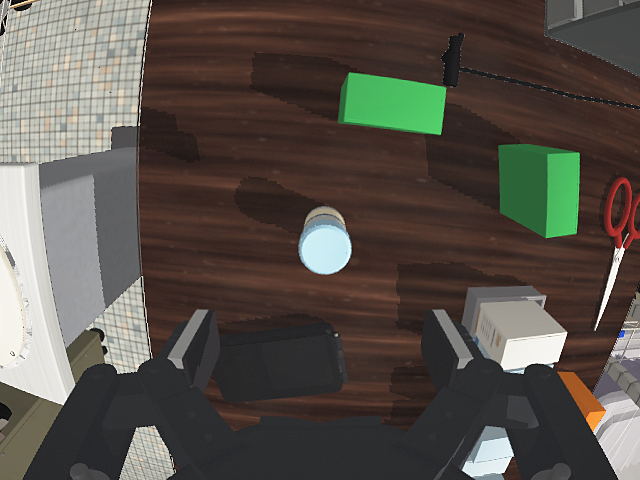

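The vial is at (325,242), between the fingers and clear of the green cartons. Grip it.

send_rows --moves '[0.07,-0.05,-1,0,0,0,-1,0,0,-1,0,0,0,-1,0,0,-1,0,0,0,-1,0,0,-1,0,0,0,-1,0,0,-1,0,0,0,-1,0,0,0,0,0,0,-0.2,0,0,0,0,0,0,0.1,0,0,0,0,0,0,1]' --squeeze 25

```text
time: 32.72
ee_pos: [0.4641, 0.1223, 0.0299]
tcp_rot: [-179.8, -0.4, 95.6]
wrist_force: [-1.2, -1.1, 4.5]
opening: 0.0355
grasp_force: 24.5
```

send_rows --moves '[0,0,0,0,0,0,1,0,0,0,0,0,0,1,0,0,0,0,0,0,1]'

```text
time: 33.1
ee_pos: [0.4641, 0.1224, 0.0299]
tcp_rot: [-179.8, -0.4, 95.6]
wrist_force: [-0.8, -0.3, 6.1]
opening: 0.0353
grasp_force: 24.8
```

send_rows --moves '[0,0,0.8,0,0,0,1,0,0,1,0,0,0,1,0,0,1,0,0,0,1,0.91,-0.68,1,0,0,0,1,0.91,-0.68,1,0,0,0,1,0.91,-0.68,0,0,0,0,1,0.91,-0.68,0,0,0,0,1,0.91,-0.68,0,0,0,0,1]'

```text
time: 34.1
ee_pos: [0.5778, 0.0367, 0.1488]
tcp_rot: [-179.7, -0.4, 95.6]
wrist_force: [0.0, -0.2, -0.1]
opening: 0.0351
grasp_force: 25.1
```

send_rows --moves '[0.91,-0.68,0,0,0,0,1,0.91,-0.68,0,0,0,0,1,0.91,-0.68,0,0,0,0,1,0,0,0,0,0,0,1,0,0,0,0,0,0,1]'

```text
time: 34.72
ee_pos: [0.6448, -0.0135, 0.1484]
tcp_rot: [-179.6, -0.4, 95.6]
wrist_force: [-0.6, 0.4, -0.7]
opening: 0.0347
grasp_force: 25.2
```

```bash
python3 - <<'E'
from rowfit import *
o,R=st()
c=wrist('w10.png'); z=o['ee_pos'][2]-.0299
for d in bot.trace('wrist','vial_center')[:3]:
    m=d['region'].astype(np.float32)
    print(round(d['p'],2),np.round(d['extent']),fit([(c,m)],lambda x,y,w:cylpts(x,y,w,.0165,.018,z,z+.065),(.647,-.014,0),False))
for d in bot.trace('wrist','fallen_center')[:4]:
    m=d['region'].astype(np.float32)
    print(round(d['p'],2),np.round(d['extent']),fit([(c,m)],lambda x,y,w:boxpts(x,y,w,.05,.034,.004,.084),(.6516,-.0545,.1)))
E
```

```text
t 34.73 tcp [ 0.6448 -0.0135  0.1484] rpy [-179.6   -0.4   95.6] zax [-0.007  0.006 -1.   ] yax [ 0.995  0.097 -0.006] q [-1. 18. 16. 88.  0. 83.] op 0.0347 gf 25.2 F [-0.6  0.4 -0.7]
0.93 [272. 256. 368. 394.] (array([ 0.64406448, -0.01324945,  0.        ]), np.float64(0.09205508232116699))
0.69 [291. 256. 363. 316.] (array([ 0.64890474, -0.03846594, -0.13115841]), np.float64(0.8940598964691162))
```

View pics/w10.png

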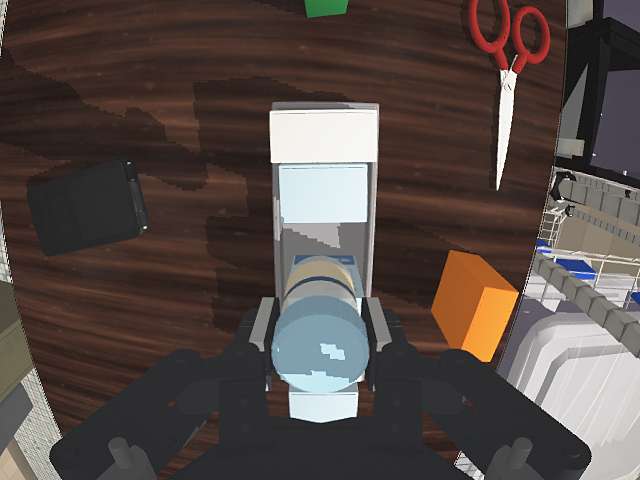

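The vial hangs upright at (320,330) over the remaining gap, with the placed carton just behind it at (320,270). Lower it.

send_rows --moves '[0.08,-0.04,-0.9,0,0,0,1,0,0,-1,0,0,0,1,0,0,-1,0,0,0,1,0,0,-0.9,0,0,0,1,0,0,-0.4,0,0,0,1,0,0,-0.15,0,0,0,1,0,0,-0.06,0,0,0,1,0,0,0,0,0,0,1]'

```text
time: 35.88
ee_pos: [0.6476, -0.0147, 0.039]
tcp_rot: [-179.7, -0.4, 95.6]
wrist_force: [-0.8, 0.3, 0.1]
opening: 0.0348
grasp_force: 25.2
```

send_rows --moves '[0,0,-0.12,0,0,0,1,0,0,-0.05,0,0,0,1,0,0,-0.03,0,0,0,1,0,0,0,0,0,0,1]'

```text
time: 36.38
ee_pos: [0.6474, -0.0148, 0.0339]
tcp_rot: [-179.7, -0.4, 95.6]
wrist_force: [-1.9, -0.0, 5.0]
opening: 0.0354
grasp_force: 25.5
```

send_rows --moves '[0,0,0,0,0,0,0,0,0,0,0,0,0,-0.5,0,0,0,0,0,0,-1,0,0,0,0,0,0,-1,0,0,0.6,0,0,0,-1,0,0,1,0,0,0,-1,0,0,1,0,0,0,-1,0,0,1,0,0,0,-1]'

```text
time: 37.38
ee_pos: [0.6474, -0.0148, 0.1254]
tcp_rot: [-179.7, -0.4, 95.6]
wrist_force: [0.8, -0.2, 0.2]
opening: 0.0856
grasp_force: 0.0
```

send_rows --moves '[0,-0.5,1,0,0,0,-1,0,-0.5,1,0,0,0,-1,0,-0.5,1,0,0,0,-1,0,0,0,0,0,0,-1]'

```text
time: 37.88
ee_pos: [0.6481, -0.053, 0.2015]
tcp_rot: [-179.9, -0.3, 95.5]
wrist_force: [-0.1, 0.7, -0.2]
opening: 0.0857
grasp_force: 0.0
```

```bash
python3 - <<'E'
from rowfit import *
st()
c=rowfit('w11.png',{1:(.639,.059),2:(.6423,.026),3:(.655,-.096),4:(.658,-.131)})
for q,f,x0 in (('vial_center',lambda x,y,w:cylpts(x,y,w,.0165,.018,.004,.069),(.647,-.015,0)),('fallen_center',lambda x,y,w:boxpts(x,y,w,.05,.034,.004,.084),(.6516,-.0545,.1))):
    m=near('wrist',q,projf(c,(x0[0],x0[1],.05)))
    if m is not None: print(q,fit([(c,m)],f,x0,q[0]=='f'))
s=snap('scene')['color'][190:290,270:430,::-1];w=cv2.imread('pics/w11.png')
s=cv2.resize(s,(640,400));cv2.imwrite('pics/fin.png',np.vstack([w[20:420,120:520][:, :],np.zeros((0,400,3),np.uint8)]) if 0 else cv2.resize(np.hstack([w[20:420,160:500],s]),(800,326)))
E
```

```text
t 37.88 tcp [ 0.6481 -0.053   0.2015] rpy [-179.9   -0.3   95.5] zax [-0.002  0.006 -1.   ] yax [ 0.995  0.096 -0.001] q [-5. 19. 23. 94.  0. 80.] op 0.0857 gf 0.0 F [-0.1  0.7 -0.2]
1 [0.6383 0.0603 0.0998] res 0.115 p 0.86
2 [0.6415 0.027  0.1021] res 0.023 p 0.75
3 [ 0.6551 -0.0983  0.0709] res 0.3 p 0.69
4 [ 0.6576 -0.1306  0.0905] res 0.426 p 0.95
vial_center (array([ 0.64608357, -0.01431073,  0.        ]), np.float64(0.04863858222961426))
fallen_center (array([ 0.65067732, -0.05426871,  0.09201588]), np.float64(0.08277463912963867))
```

View pics/fin.png

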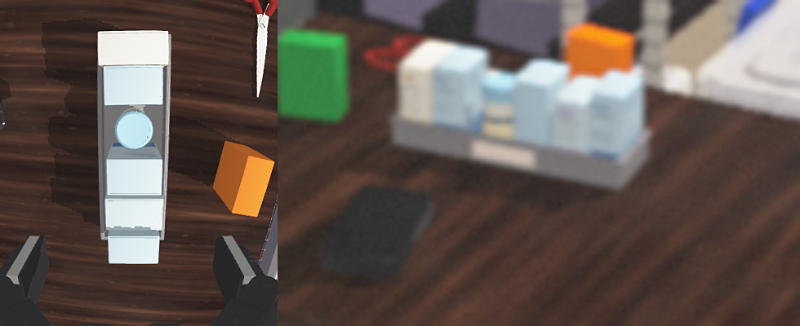

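The picture shows the order white, blue, vial (134,129), carton (134,175), blue, blue. Everything is upright in the tray and the gripper is clear, so I'm handing in.

```bash
python3 -c "
from workcell import bot
print(bot.job_done())"
```

```text
the job is handed in; nothing more can be done
None
```

The carton and vial are upright on the tray floor in the middle of the row, with two cartons on either side. The carton was stood on end on the worktop first, and the job was handed in at about 38 s of the 72 s limit.

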